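# Roll-test two platen rollers and reject the lifting one

## Robot

A 6-joint arm with a two-finger parallel gripper is mounted at the origin on the work surface. World frame = base frame: x ahead of the robot, y to its left, z up, the work surface at z = 0. Lengths are in mm, angles in rad, forces in N, time in s.
With the tool pointing down it reaches from about 300 to 950 mm from the base axis. Payload 3.1 kg.
Tool frame: the origin (TCP) lies at the very end of the fingers, on their centre line; the grasp point (between the pads) lies ctrl.grip_depth behind it (ctrl.grip_depth is the distance from the TCP to the grasp point, in mm); z points along the fingers, y is the line along which they close (so a half turn about z gives the same grasp; the last joint's range is limited). The gripper opens to 85 mm and grips with 20 to 120 N. Pads are 22 mm wide; open, the fingers measure 114 mm over their backs; the gripper's body (76 mm by 85 mm) begins 54 mm behind the grasp point. The pads swing forward as they close: fully open they stand 13 mm farther back than shut.
Start: joints at [1.053, 0.308, 1.634, -0, 1.2, -0.07], TCP at [270.64, 563.37, 231.272] pointing down, gripper open.
Joint ranges: [-3.06, 3.06], [-0.79, 1.96], [0.05, 2.63], [-1.19, 4.34], [0.05, 2.64], [-2.94, 2.94]. Speed limits (rad/s): [2.79, 2.79, 3.14, 3.14, 3.14, 3.14].

## Interface

Orientations are given as a unit quaternion [x, y, z, w].
In Python, from plant import ctrl, snapshot gives the robot as it stands.
- The arm moves only by the tool jog_arm, never from a script. Its argument "deltas" is a list of rows, each an object with "xyz": the shift along the tool's x, y, z scaled (see below), a list of three; "twist": the turn, a rotation vector about the tool's x, y, z scaled (see below), a list of three; "hand": the closure, from 0 (fully open) to 1 (shut). In form: [{"xyz": [x, y, z], "twist": [wx, wy, wz], "hand": hand}, ...]. A call has 1 to 5 rows; each row is the pose to reach, as a shift and turn from the pose commanded when the call began, along the tool's axes at that moment; what a row does not reach only later rows make up. The controller multiplies each number of a shift by 0.25 m and each number of a turn by 30 degrees. A row lasts 1/10 s, in which the tool goes at most 50 mm and 8.59 degrees, less where a joint would pass 70% of its speed; a pose out of reach is approached as far as the arm can. A call with a number of a shift or a turn outside -1 to 1 is refused whole. A call with a gripper value outside its range is refused whole. The fingers move at their own pace and stop on an object; "force" is the grip in N (left out, the last holds). Time passes only in rows, so rows that repeat a pose let the fingers close. It gives the time, the measured TCP pose, the force, the opening and the grip force at its end, in the units of the state.
- ctrl.sense(): the state, without advancing time (a new reading comes with each control period).
- snapshot(name): name is "scene" or "side" or "wrist"; returns a dict with "color" (480x640x3 uint8, blue, green, red), "K" (3x3 intrinsics, pixels), "xyz" and "rotation" of the camera in the world. Camera axes: x right, y down, z forward; pixel columns grow to the right and rows downward; lengths in mm; the calibration is good to about 2 mm. A picture is of the moment at which its call begins. There is no depth.
- ctrl.close_job(): hands the job in; it is judged then, once.
The state is a dict: "time_s": time; "joint_pos": joint angles; "qd": joint speeds; "joint_torque": joint torques, N m; "eef_pos": TCP position; "tcp_rot": TCP orientation; "contact_force": force on the tool from outside, world axes, zero at the start; "wrist_torque": the same for the moment, N m; "width": finger opening in mm; "grip_force": force on a finger pad.
Only numpy, scipy, OpenCV 4.12 (cv2) and the standard library are available. Lean on these libraries where they do the work, as an engineer would, in place of code of your own. Each camera call takes 0.05 s, during which the arm holds its last target. There are 200 camera calls.

## Task

Two spare printer rollers lie on the flat pan of the parcel scale, and one of them is out of round. Take the wooden block by its handle, lay its flat underside on each roller in turn and roll it at least 30 mm one way along the pan under a light, steady press of about half a kilogram, easing off whenever it lifts so that the press always stays under one kilogram. Then put the block back on its cork mat, put the roller that lifted in the grey reject tray, leave the true one lying on the pan, and leave the other things alone.

Things in the scene. Friction and masses are not known exactly. Their poses are not given: they have to be found in the camera images.
- pan_mid (a point): middle of the top face of the parcel scale's flat aluminium pan (50 mm above the desk when unloaded), z up. The pan is 210 mm (its x) by 240 mm (its y), with a 4 mm wide lip standing 6 mm high round the edge. The scale's base is fixed; its display sits low on the pan's -x side
- pan (a joint): how far the scale's pan has sunk, in m: 0 unloaded, 0.010 at its stop. It moves straight down without tilting, against a spring of 4.5 N per mm
- roller_a: printer roller: dark rubber sleeve 70 mm long, about 20 mm thick, 70 g, a thin steel shaft showing 9 mm at each end; origin at its middle on its axis, own x along it. Starts lying on the pan, axis nearly along the pan's x. The two look alike and may lie either way about: one is 19.5 mm thick all round, the other 18 mm one way and 21 mm the other, so it lifts 3 mm twice a turn
- roller_b: printer roller: dark rubber sleeve 70 mm long, about 20 mm thick, 70 g, a thin steel shaft showing 9 mm at each end; origin at its middle on its axis, own x along it. Starts lying on the pan, axis nearly along the pan's x. The two look alike and may lie either way about: one is 19.5 mm thick all round, the other 18 mm one way and 21 mm the other, so it lifts 3 mm twice a turn
- block: wooden hand block for rolling: flat base 50 mm (own x) x 100 mm (own y) x 10 mm thick, with one upright handle board in the middle of its top, 44 mm (x) x 16 mm (y), its top 56 mm above the underside. About 200 g. Origin at the centre of the flat underside, z up. It starts on the cork mat; the 100 mm length is meant to go along the rolling direction
- mat_mid (a point): middle of the top of the thin cork mat, 90 x 140 mm, top 4 mm above the desk, x and y along the mat's edges; fixed. The block's place
- tray_in (a point): middle of the inner floor of the grey open reject tray, outside 130 mm (own x) x 160 mm (own y) x 35 mm high, walls 4 mm, floor 4 mm above the desk; fixed. Mat and tray may change sides
- mouse: dark blue computer mouse 90 x 55 x 30 mm, behind the scale; leave alone. Origin at the centre of its underside
- tape: cardboard-coloured roll of tape lying flat, 64 mm across, 24 mm high, behind the scale; leave alone. Origin at the centre of its underside
- screwdriver: screwdriver lying along y behind the scale; leave alone
Mind the look-alikes: they are no part of the job. What is shaped like the roller_b but red or yellow is not meant. Of the things shaped like the part that bears mat_mid, the cork one is meant.

How it is judged (in metres and radians):
On the way, in this order (a step that is already met when the one before it is completed fails the run):
1. one roller has been rolled along the pan under the block and is still pressed with more than 2.5 N as it passes from 28 to 33 mm from its start (((contact force between block and roller_a above 2.5 N and z of block in the frame of pan_mid above 0.012 m and z of roller_a in the frame of pan_mid below 0.015 m and distance of roller_a from where it was at the start of the episode between 0.028 and 0.033 m) or (contact force between block and roller_b above 2.5 N and z of block in the frame of pan_mid above 0.012 m and z of roller_b in the frame of pan_mid below 0.015 m and distance of roller_b from where it was at the start of the episode between 0.028 and 0.033 m))), for 0.1 s.
2. the other roller has been rolled in the same way (((contact force between block and roller_a above 2.5 N and z of block in the frame of pan_mid above 0.012 m and z of roller_a in the frame of pan_mid below 0.015 m and distance of roller_a from where it was at the start of the episode between 0.028 and 0.033 m and distance of roller_b from where it was at the start of the episode above 0.018 m) or (contact force between block and roller_b above 2.5 N and z of block in the frame of pan_mid above 0.012 m and z of roller_b in the frame of pan_mid below 0.015 m and distance of roller_b from where it was at the start of the episode between 0.028 and 0.033 m and distance of roller_a from where it was at the start of the episode above 0.018 m))), for 0.1 s.
At the end, for the whole second after the job is handed in: The out-of-round roller rests in the reject tray, the round one rests on the scale's pan inside its lip, and the block stands flat on its underside on the cork mat, its centre within 40 mm of the mat's middle; all three at rest and released (((x of roller_a in the frame of tray_in between -0.061 and 0.061 m and y of roller_a in the frame of tray_in between -0.076 and 0.076 m and z of roller_a in the frame of tray_in between 0 and 0.03 m and x of roller_b in the frame of pan_mid between -0.1 and 0.1 m and y of roller_b in the frame of pan_mid between -0.115 and 0.115 m and z of roller_b in the frame of pan_mid between 0.0094 and 0.0102 m) or (x of roller_b in the frame of tray_in between -0.061 and 0.061 m and y of roller_b in the frame of tray_in between -0.076 and 0.076 m and z of roller_b in the frame of tray_in between 0 and 0.03 m and x of roller_a in the frame of pan_mid between -0.1 and 0.1 m and y of roller_a in the frame of pan_mid between -0.115 and 0.115 m and z of roller_a in the frame of pan_mid between 0.0094 and 0.0102 m)) and horizontal distance between block and mat_mid below 0.04 m and z of block in the frame of mat_mid below 0.005 m and angle between block's own z axis and vertical below 0.1 rad and linear speed of each of roller_a, roller_b, block below 0.02 m/s); the robot touches nothing.
It fails at once if the block pressed on a roller with more than 10 N (contact force between block and roller_a above 10 N or contact force between block and roller_b above 10 N).
It fails at once if a bystander was moved more than 30 mm (distance of any of mouse, tape, screwdriver from where it was at the start of the episode above 0.03 m).
It also fails if it takes over 72 s, if anything falls off the work surface, if the arm or the gripper's body presses on something with over 40 N, if the wrist force passes 120 N, or if a joint passes its speed limit or range.

## Working session

There is one attempt and no reset: what is moved stays moved. The work goes in short steps, Python scripts to look and compute and a tool call to move; the robot and the scene stay as the last step left them, time stands still between calls to the robot, and variables do not carry over. Pictures are saved under pics/ and viewed, at most 10 in all, crops included, and the job is handed in when it is done.

Besides the shell and the picture viewer there is one more tool, called after "Request:" as a command line: name --argument value ..., lists and objects as JSON in quotes. jog_arm: Moves the arm, as the interface text tells. Shifts and turns lie within -1 to 1; 1 stands for 0.25 m of shift or 30 degrees of turn. Its arguments: {"type":"object","properties":{"deltas":{"type":"array","items":{"type":"object","properties":{"xyz":{"type":"array","items":{"type":"number"}},"twist":{"type":"array","items":{"type":"number"}},"hand":{"type":"number"}}}},"force":{"type":"number"}},"required":["deltas"]}

```bash
ls; mkdir -p pics; python3 - <<'E'
from plant import ctrl, snapshot
import cv2, numpy as np
print(ctrl.sense(), ctrl.grip_depth)
a=snapshot("scene");b=snapshot("side");w=snapshot("wrist")
for n,s in zip(("scene","side","wrist"),(a,b,w)):
    cv2.imwrite(f"pics/{n}0.png",s["color"]); np.savez(f"pics/{n}0.npz",**s)
    print(n,s["K"].tolist(),np.round(s["xyz"],1),np.round(s["rotation"],3).tolist())
E
```

```text
pics
{'time_s': 0.0, 'joint_pos': array([ 1.05330056e+00,  3.09031779e-01,  1.63522063e+00,  2.19850345e-05,
        1.19971001e+00, -6.97485584e-02]), 'qd': array([ 0.00064208,  0.00150239, -0.00196906, -0.00253393, -0.00086218,
       -0.00055618]), 'joint_torque': array([ 1.32933164e-04, -4.15231061e+01, -2.76676029e+01, -2.13462190e-04,
        9.83960170e-03, -1.99505799e-06]), 'eef_pos': array([270.21228827, 562.6326656 , 230.01418907]), 'tcp_rot': array([ 2.22011961e-01,  9.75043222e-01, -1.13120513e-03, -3.52730609e-04]), 'contact_force': array([-0.73888412, -0.20749805, -0.07742469]), 'wrist_torque': array([-0.03190034, -0.0047299 ,  0.00402745]), 'grip_force': 0.0, 'width': 85.36673682619978} 18.700000000000003
scene [[445.6207541131636, 0.0, 320.77560498598245], [0.0, 445.6207541131636, 244.91562698659123], [0.0, 0.0, 1.0]] [957.6 260.7 755.1] [0.454, 0.841, -0.261, -0.132]
side [[560.5595414638432, 0.0, 323.226777657666], [0.0, 560.5595414638432, 245.09609767934936], [0.0, 0.0, 1.0]] [-145.  -800.4  818.1] [0.825, -0.32, 0.178, -0.43]
wrist [[362.9311142965223, 0.0, 320.58636487790807], [0.0, 362.9311142965223, 240.43692348743195], [0.0, 0.0, 1.0]] [202.4 596.9 373.2] [0.837, 0.527, 0.079, 0.127]
```

View pics/scene0.png

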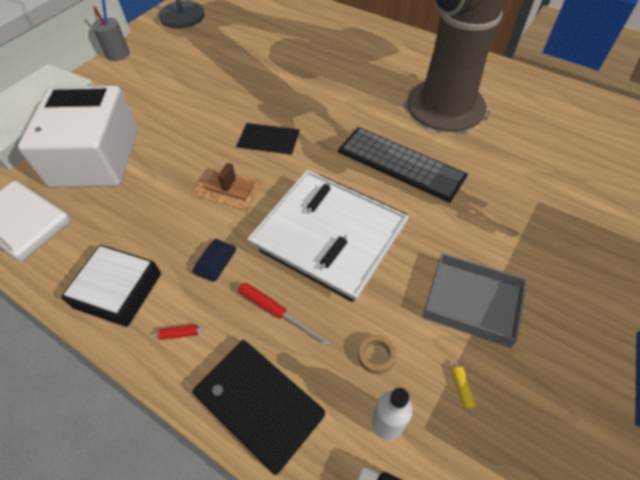

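View pics/side0.png

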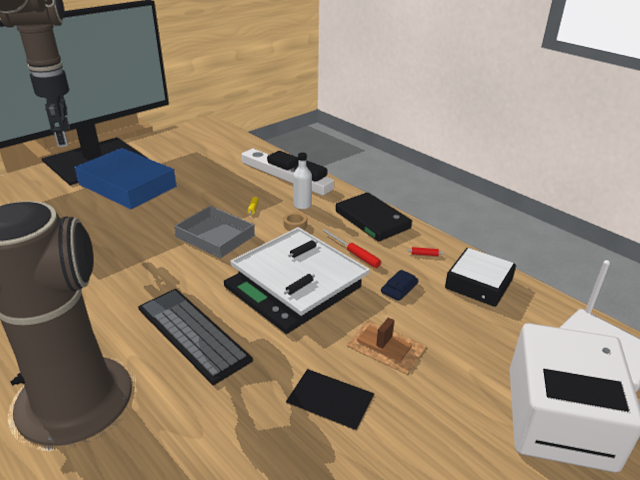

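The scene view shows the pan centre near (328,232), with rollers at about (318,198) and (333,252). The block is on the cork mat near (228,185) and the tray is near (475,298). The side view shows the rollers at (302,248) and (299,284), the block at (386,340) and the tray at (215,232).

```bash
cat > h.py <<'E'
import numpy as np, cv2
from scipy.spatial.transform import Rotation as R
def ray(s,p):
    d=np.linalg.inv(s["K"])@np.array([p[0],p[1],1.]); d=R.from_quat(s["rotation"]).apply(d)
    return np.array(s["xyz"],float),d/np.linalg.norm(d)
def onz(s,p,z):
    o,d=ray(s,p); return o+d*(z-o[2])/d[2]
def tri(s1,p1,s2,p2):
    o1,d1=ray(s1,p1);o2,d2=ray(s2,p2)
    t=np.linalg.lstsq(np.c_[d1,-d2],o2-o1,rcond=None)[0]
    a,b=o1+t[0]*d1,o2+t[1]*d2
    return (a+b)/2,np.linalg.norm(a-b)
def load(n): return dict(np.load(f"pics/{n}.npz"))
def blobs(m,lo,hi,roi=None):
    m=m.astype(np.uint8)
    if roi: z=np.zeros_like(m);x0,y0,x1,y1=roi;z[y0:y1,x0:x1]=m[y0:y1,x0:x1];m=z
    c=cv2.findContours(m,cv2.RETR_EXTERNAL,cv2.CHAIN_APPROX_NONE)[0]
    return [(cv2.contourArea(k),cv2.minAreaRect(k),k) for k in c if lo<cv2.contourArea(k)<hi]
E
python3 - <<'E'
from h import *
A=load("scene0");B=load("side0")
def dark(s,roi): 
    g=s["color"].max(2); return blobs(g<70,30,2000,roi)
def gray(s,roi,lo): 
    c=s["color"].astype(int); g=(c.min(2)>lo)&(c.max(2)-c.min(2)<30); return blobs(cv2.morphologyEx(g.astype(np.uint8),cv2.MORPH_CLOSE,np.ones((9,9))),3000,40000,roi)
def r(x): return np.round(x,1).tolist()
for n,s,roi in(("A",A,(290,170,365,280)),("B",B,(270,230,330,300))):
    for a,q,k in dark(s,roi): print(n,"dark",a,r(q[0]),r(q[1]),r(q[2]),r(cv2.boxPoints(q)), "z60",r(onz(s,q[0],60)))
for n,s,roi in(("A",A,(240,165,415,300)),("B",B,(225,222,375,325))):
    for a,q,k in gray(s,roi,120):
        ap=cv2.approxPolyDP(cv2.convexHull(k),6,True)[:,0]
        print(n,"pan",a,ap.tolist(),[r(onz(s,p,56)[:2]) for p in ap])
# wood block/handle/mat colours
for n,s,pts in(("A",A,[(228,172),(215,182),(200,188),(475,280),(450,275),(434,290)]),("B",B,[(385,330),(400,350),(365,345),(215,235),(200,230)])):
    h=cv2.cvtColor(s["color"],cv2.COLOR_BGR2HSV)
    print(n,[(p,s["color"][p[1],p[0]].tolist(),h[p[1],p[0]].tolist()) for p in pts])
ca=cv2.resize(A["color"][150:220,180:275],None,fx=8,fy=8,interpolation=cv2.INTER_CUBIC)[:, :760]
cb=cv2.resize(B["color"][310:380,340:435],None,fx=8,fy=8,interpolation=cv2.INTER_CUBIC)[:,:760]
cv2.imwrite("pics/c1.png",cv2.resize(np.vstack([ca,cb]),(407,600)) if 0 else cv2.resize(np.hstack([ca,cb]),(800,295)))
E
```

```text
A dark 42.5 [302.2, 273.0] [28.2, 2.4] 28.3 [[289.20001220703125, 267.3999938964844], [290.3999938964844, 265.29998779296875], [315.20001220703125, 278.6000061035156], [314.0, 280.79998779296875]] z60 [641.5, -1.9, 60.0]
A dark 232.5 [333.3, 251.4] [8.5, 31.9] 37.9 [[320.1000061035156, 261.3999938964844], [339.70001220703125, 236.1999969482422], [346.3999938964844, 241.39999389648438], [326.79998779296875, 266.6000061035156]] z60 [571.7, 20.0, 60.0]
A dark 162.0 [318.4, 197.1] [7.0, 28.4] 37.4 [[307.0, 206.3000030517578], [324.29998779296875, 183.6999969482422], [329.79998779296875, 187.89999389648438], [312.6000061035156, 210.5]] z60 [477.1, -76.3, 60.0]
B dark 179.5 [299.2, 283.7] [7.6, 28.8] 58.0 [[285.0, 288.1000061035156], [309.3999938964844, 272.8999938964844], [313.5, 279.29998779296875], [289.0, 294.6000061035156]] z60 [477.1, -77.6, 60.0]
B dark 152.0 [302.9, 248.3] [6.7, 26.4] 63.4 [[289.6000061035156, 251.1999969482422], [313.20001220703125, 239.39999389648438], [316.20001220703125, 245.39999389648438], [292.6000061035156, 257.20001220703125]] z60 [571.7, 18.1, 60.0]
A pan 11027.5 [[306, 171], [407, 215], [356, 298], [248, 240]] [[428.4, -140.7], [417.9, 94.5], [629.9, 104.5], [636.2, -132.3]]
B pan 6546.0 [[230, 261], [298, 227], [345, 242], [368, 273], [301, 315]] [[416.7, 94.6], [628.0, 100.9], [669.5, -24.9], [621.0, -146.9], [416.5, -152.9]]
A [((228, 172), [35, 49, 77], [10, 139, 77]), ((215, 182), [51, 76, 111], [13, 138, 111]), ((200, 188), [91, 131, 178], [14, 125, 178]), ((475, 280), [111, 110, 109], [105, 5, 111]), ((450, 275), [113, 113, 112], [90, 2, 113]), ((434, 290), [110, 109, 110], [150, 2, 110])]
B [((385, 330), [38, 53, 83], [10, 138, 83]), ((400, 350), [53, 83, 122], [13, 144, 122]), ((365, 345), [63, 93, 134], [13, 135, 134]), ((215, 235), [118, 116, 114], [105, 9, 118]), ((200, 230), [91, 89, 87], [105, 11, 91])]
```

View pics/c1.png

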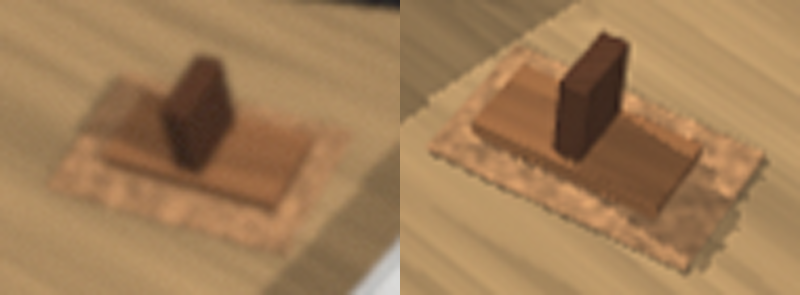

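The crop, enlarged 4.2×, shows the block on the mat with its length about parallel to the mat's, turned slightly. The handle top is at about (212,80) in the left half and (212,50) in the right half (local).

```bash
python3 - <<'E'
from h import *
A=load("scene0");B=load("side0");k=95/400
a=lambda x,y:(180+x*k,150+y*k); b=lambda x,y:(340+x*k,310+y*k)
r=lambda x:np.round(x,1).tolist()
for n,z,f,s,P in(("A mat",4,a,A,[(50,185),(118,75),(352,130),(285,252)]),("B mat",4,b,B,[(30,152),(110,45),(368,158),(287,272)]),
 ("A base z14",14,a,A,[(105,152),(272,208),(312,135)]),("B base z14",14,b,B,[(72,122),(130,65),(300,148),(258,210)]),
 ("A htop z60",60,a,A,[(205,55),(225,65),(165,100),(190,112)]),("B htop",60,b,B,[(205,33),(228,42),(160,75),(185,88)])):
    print(n,[r(onz(s,f(*p),z)[:2]) for p in P])
print("htop tri",[ (r(p),round(e,1)) for p,e in [tri(A,a(*p),B,b(*q)) for p,q in(((196,83),(194,60)),)]])
for n,s,P in(("A tray",A,[(442,255),(526,272),(514,343),(425,308)]),("B tray",B,[(208,207),(254,229),(222,256),(176,231)])):
    print(n,[r(onz(s,p,35)[:2]) for p in P])
print("roller tri",tri(A,(333.3,251.4),B,(302.9,248.3)),tri(A,(318.4,197.1),B,(299.2,283.7)))
for c in range(2):
  w=load("wrist0");print(r(R.from_quat(w["rotation"]).as_matrix()));break
E
```

```text
A mat [[582.7, -344.6], [503.4, -367.5], [465.8, -234.1], [550.7, -211.9]]
B mat [[462.6, -242.3], [547.1, -215.5], [581.6, -354.4], [496.0, -375.2]]
A base z14 [[555.1, -327.7], [537.2, -229.3], [486.6, -243.2]]
B base z14 [[484.7, -248.4], [535.3, -239.5], [553.6, -333.8], [507.5, -346.7]]
A htop z60 [[502.5, -292.3], [502.3, -279.1], [537.4, -289.0], [536.9, -273.0]]
B htop [[539.6, -280.3], [543.0, -291.9], [501.9, -285.7], [504.0, -299.4]]
htop tri [([520.7, -286.8, 58.5], np.float64(5.3))]
A tray [[451.8, 190.1], [401.7, 336.4], [547.6, 366.4], [570.4, 212.4]]
B tray [[531.6, 362.8], [558.5, 192.9], [429.6, 148.4], [404.8, 315.4]]
roller tri (array([571.85693457,  19.35290148,  59.40357069]), np.float64(1.4218334115679327)) (array([477.23976325, -76.76760369,  59.66270927]), np.float64(0.8264799407611391))
[[0.4, 0.9, 0.3], [0.9, -0.4, -0.1], [-0.0, 0.3, -1.0]]
```

```bash
cat > plan.py <<'E'
import numpy as np
# commanded pose: world xyz mm, yaw of tool y in deg; tool z straight down
def step(c,t):
    a=np.radians(c[3]); ty=np.array([np.cos(a),np.sin(a)]); tx=np.array([-ty[1],ty[0]])
    d=np.array(t[:2])-c[:2]
    print("xyz",np.round([d@tx/250,d@ty/250,-(t[2]-c[2])/250],4).tolist(),"twist z",round(-(t[3]-c[3])/30,4),"->",np.round(t,1).tolist())
def path(c,t,n):
    c=np.array(c,float);t=np.array(t,float)
    for i in range(n): step(c+(t-c)*i/n,c+(t-c)*(i+1)/n)
E
python3 - <<'E'
from plan import *
from scipy.spatial.transform import Rotation as R
from plant import ctrl
M=R.from_quat(ctrl.sense()["tcp_rot"]).as_matrix();print(M.round(3).tolist())
y=np.degrees(np.arctan2(M[1,1],M[0,1]));print(y)
path((270.64,563.37,231.27,y),(520.5,-288.5,150,100.5),4)
E
```

```text
[[-0.901, 0.433, -0.001], [0.433, 0.901, -0.002], [0.0, -0.002, -1.0]]
64.3429589890073
xyz [-0.5941, -0.6597, 0.0813] twist z -0.3013 -> [333.1, 350.4, 211.0, 73.4]
xyz [-0.483, -0.7448, 0.0813] twist z -0.3013 -> [395.6, 137.4, 190.6, 82.4]
xyz [-0.36, -0.8115, 0.0813] twist z -0.3013 -> [458.0, -75.5, 170.3, 91.5]
xyz [-0.2281, -0.858, 0.0813] twist z -0.3013 -> [520.5, -288.5, 150.0, 100.5]
```

Request:
jog_arm --deltas '[{"xyz":[-0.594,-0.66,0.081],"twist":[0,0,-0.301],"hand":0},{"xyz":[-0.594,-0.66,0.081],"twist":[0,0,-0.301],"hand":0},{"xyz":[-0.594,-0.66,0.081],"twist":[0,0,-0.301],"hand":0},{"xyz":[-0.594,-0.66,0.081],"twist":[0,0,-0.301],"hand":0},{"xyz":[-0.594,-0.66,0.081],"twist":[0,0,-0.301],"hand":0}]'

```text
time_s: 0.65
eef_pos: [332.7, 346.4, 209.9]
tcp_rot: [0.145, 0.989, -0.002, -0.001]
contact_force: [-0.1, 0.8, -0.9]
width: 85.6
grip_force: 0.0
```

Request:
jog_arm --deltas '[{"xyz":[-0.483,-0.745,0.081],"twist":[0,0,-0.301],"hand":0},{"xyz":[-0.483,-0.745,0.081],"twist":[0,0,-0.301],"hand":0},{"xyz":[-0.483,-0.745,0.081],"twist":[0,0,-0.301],"hand":0},{"xyz":[-0.483,-0.745,0.081],"twist":[0,0,-0.301],"hand":0},{"xyz":[-0.483,-0.745,0.081],"twist":[0,0,-0.301],"hand":0}]'

```text
time_s: 1.15
eef_pos: [395.4, 134.4, 190.3]
tcp_rot: [0.067, 0.998, -0.001, -0.0]
contact_force: [1.1, -0.2, 0.1]
width: 85.4
grip_force: 0.0
```

Request:
jog_arm --deltas '[{"xyz":[-0.36,-0.811,0.081],"twist":[0,0,-0.301],"hand":0},{"xyz":[-0.36,-0.811,0.081],"twist":[0,0,-0.301],"hand":0},{"xyz":[-0.36,-0.811,0.081],"twist":[0,0,-0.301],"hand":0},{"xyz":[-0.36,-0.811,0.081],"twist":[0,0,-0.301],"hand":0},{"xyz":[-0.36,-0.811,0.081],"twist":[0,0,-0.301],"hand":0}]'

```text
time_s: 1.65
eef_pos: [458.3, -78.6, 170.4]
tcp_rot: [-0.011, 1.0, -0.0, 0.0]
contact_force: [0.4, 0.1, 0.2]
width: 85.5
grip_force: 0.0
```

```bash
python3 - <<'E'
from h import *
from plant import snapshot
w=snapshot("wrist");np.savez("pics/wrist1.npz",**w);cv2.imwrite("pics/wrist1.png",w["color"]);print(w["xyz"])
E
```

```text
[382.78644487 -79.16532315 313.31644275]
```

Request:
jog_arm --deltas '[{"xyz":[-0.228,-0.858,0.081],"twist":[0,0,-0.301],"hand":0},{"xyz":[-0.228,-0.858,0.081],"twist":[0,0,-0.301],"hand":0},{"xyz":[-0.228,-0.858,0.081],"twist":[0,0,-0.301],"hand":0},{"xyz":[-0.228,-0.858,0.081],"twist":[0,0,-0.301],"hand":0},{"xyz":[-0.228,-0.858,0.081],"twist":[0,0,-0.301],"hand":0}]'

```text
time_s: 2.2
eef_pos: [520.9, -292.1, 149.9]
tcp_rot: [-0.09, 0.996, -0.001, 0.0]
contact_force: [0.5, 0.5, -0.7]
width: 85.2
grip_force: 0.0
```

```bash
python3 - <<'E'
from h import *
from plant import snapshot,ctrl
w=snapshot("wrist");np.savez("pics/wrist2.npz",**w);print(ctrl.sense()["eef_pos"],w["xyz"])
o=load("wrist1")["color"]
cv2.imwrite("pics/w12.png",cv2.resize(np.hstack([o,w["color"]]),(800,300)))
E
```

```text
[ 521.79202794 -295.03218947  149.89343236] [ 446.53050985 -304.44244281  292.8331918 ]
```

View pics/w12.png

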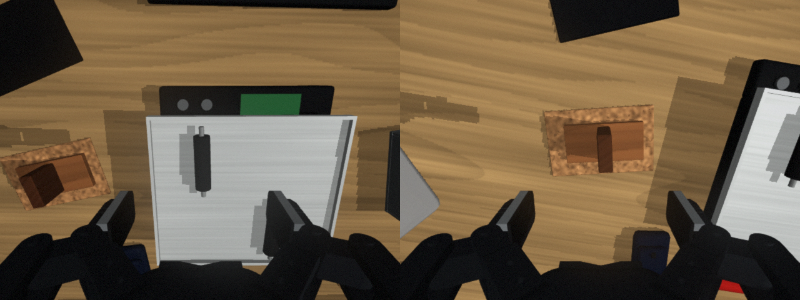

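Left half: roller 2 is at about (202,163), with roller 1 partly behind the finger. Right half: the block is on the mat at about (603,143), with its handle spanning (604,127) to (604,172).

```bash
python3 - <<'E'
from h import *
from plant import ctrl
W=load("wrist2");r=lambda x:np.round(x,1).tolist()
print(ctrl.sense()["eef_pos"],ctrl.sense()["qd"].round(3))
c=W["color"];h=cv2.cvtColor(cv2.GaussianBlur(c,(5,5),0),cv2.COLOR_BGR2HSV)
roi=(230,160,410,285)
for v in(50,60,70):
    for a,q,k in blobs((h[...,2]<v),400,6000,roi): print("handle",v,a,r(q[0]),r(q[1]),r(q[2]),r(cv2.boxPoints(q)))
for sx in(150,160,170):
  for a,q,k in blobs(((h[...,1]>sx)&(h[...,2]<140)),2000,12000,roi): b=cv2.boxPoints(q);print("base",sx,a,r(q[1]),q[2],[r(onz(W,p,14)[:2]) for p in b],r(onz(W,q[0],14)))
W1=load("wrist1");g=W1["color"].max(2)
for a,q,k in blobs(g<60,300,6000,(280,190,350,320)):
  b=cv2.boxPoints(q);print("r2",a,r(b),[r(onz(W1,p,60)[:2]) for p in b],r(onz(W1,q[0],60)))
E
```

```text
[ 521.79202794 -295.03218947  149.89343236] [ 0.043 -0.055  0.065  0.029  0.033  0.056]
base 150 6390.0 [80.5, 127.1] 87.20729064941406 [[506.6, -340.8], [484.1, -245.0], [548.7, -226.1], [573.2, -328.7]] [527.0, -285.3, 14.0]
base 160 5941.0 [77.9, 124.0] 87.1375961303711 [[507.6, -338.9], [485.5, -245.3], [547.9, -227.0], [571.9, -327.0]] [527.1, -284.7, 14.0]
r2 2083.5 [[309.5, 215.39999389648438], [334.8999938964844, 214.8000030517578], [337.0, 305.70001220703125], [311.6000061035156, 306.29998779296875]] [[443.0, -85.7], [442.1, -67.6], [514.2, -63.4], [515.1, -83.1]] [477.2, -75.0, 60.0]
```

Request:
jog_arm --deltas '[{"xyz":[0,0,0.1],"twist":[0,0,0],"hand":0},{"xyz":[0,0,0.2],"twist":[0,0,0],"hand":0},{"xyz":[0,0,0.26],"twist":[0,0,0],"hand":0},{"xyz":[0,0,0.26],"twist":[0,0,0],"hand":0},{"xyz":[0,0,0.26],"twist":[0,0,0],"hand":0}]'

```text
time_s: 2.75
eef_pos: [520.3, -288.2, 85.3]
tcp_rot: [-0.091, 0.996, 0.0, -0.0]
contact_force: [0.7, 0.7, 0.1]
width: 85.3
grip_force: 0.0
```

Request:
jog_arm --deltas '[{"xyz":[0,0,0.1],"twist":[0,0,0],"hand":0},{"xyz":[0,0,0.2],"twist":[0,0,0],"hand":0},{"xyz":[0,0,0.246],"twist":[0,0,0],"hand":0},{"xyz":[0,0,0.246],"twist":[0,0,0],"hand":0},{"xyz":[0,0,0.246],"twist":[0,0,0],"hand":0.5}]' --force 60

```text
time_s: 3.25
eef_pos: [521.2, -289.0, 24.9]
tcp_rot: [-0.091, 0.996, -0.001, 0.001]
contact_force: [-0.7, -0.1, -0.3]
width: 73.2
grip_force: 0.0
```

Request:
jog_arm --deltas '[{"xyz":[0,0,0],"twist":[0,0,0],"hand":1},{"xyz":[0,0,0],"twist":[0,0,0],"hand":1},{"xyz":[0,0,0],"twist":[0,0,0],"hand":1},{"xyz":[0,0,0],"twist":[0,0,0],"hand":1},{"xyz":[0,0,0],"twist":[0,0,0],"hand":1}]' --force 60

```text
time_s: 3.75
eef_pos: [520.9, -288.9, 24.6]
tcp_rot: [-0.091, 0.996, -0.0, 0.001]
contact_force: [0.3, 1.2, 4.7]
width: 15.9
grip_force: 62.0
```

```bash
python3 - <<'E'
from h import *; from plan import *
A=load("scene0");B=load("side0")
for n,s,p,q in(("r1A",A,(323.45,264),(343.05,238.8)),("r2A",A,(309.8,208.4),(327.05,185.8)),("r1B",B,(291.1,254.2),(314.7,242.4)),("r2B",B,(287,291.3),(311.45,276.1))):
    a,b=onz(s,p,60),onz(s,q,60);d=b-a;print(n,a.round(1),b.round(1),np.degrees(np.arctan(d[1]/d[0])),np.hypot(*d[:2]))
c=(520.5,-288.5,23.5,100.5)
print("lift");step(c,(520.5,-288.5,133,100.5))
print("go, block centre 17 behind r2");path((520.5,-288.5,133,100.5),(477.8,-94,125,92.8),1)
E
```

```text
r1A [604.6  19.8  60. ] [537.5  20.2  60. ] -0.334890333597107 67.1259536573419
r2A [510.8 -74.5  60. ] [442.2 -78.2  60. ] 3.0487042826487594 68.73737657568496
r1B [535.3  18.2  60. ] [609.3  18.   60. ] -0.15757321226630988 74.01402689933573
r2B [440.8 -79.8  60. ] [515.  -75.1  60. ] 3.6510532041169603 74.36359185660316
lift
xyz [0.0, 0.0, -0.438] twist z -0.0 -> [520.5, -288.5, 133.0, 100.5]
go, block centre 17 behind r2
xyz [0.0262, 0.7961, 0.032] twist z 0.2567 -> [477.8, -94.0, 125.0, 92.8]
```

Request:
jog_arm --deltas '[{"xyz":[0,0,-0.1],"twist":[0,0,0],"hand":1},{"xyz":[0,0,-0.25],"twist":[0,0,0],"hand":1},{"xyz":[0,0,-0.44],"twist":[0,0,0],"hand":1},{"xyz":[0,0,-0.44],"twist":[0,0,0],"hand":1},{"xyz":[0,0,-0.44],"twist":[0,0,0],"hand":1}]'

```text
time_s: 4.25
eef_pos: [520.7, -288.9, 134.8]
tcp_rot: [-0.091, 0.996, -0.001, 0.001]
contact_force: [0.2, -0.0, -3.3]
width: 15.5
grip_force: 61.3
```

Request:
jog_arm --deltas '[{"xyz":[0.006,0.2,0.0],"twist":[0,0,0.08],"hand":1},{"xyz":[0.014,0.4,0.0],"twist":[0,0,0.16],"hand":1},{"xyz":[0.02,0.6,0.02],"twist":[0,0,0.243],"hand":1},{"xyz":[0.026,0.797,0.032],"twist":[0,0,0.243],"hand":1},{"xyz":[0.026,0.797,0.032],"twist":[0,0,0.243],"hand":1}]'

```text
time_s: 4.75
eef_pos: [471.2, -87.5, 121.5]
tcp_rot: [-0.03, 1.0, 0.003, -0.006]
contact_force: [-0.1, -0.9, -2.8]
width: 15.5
grip_force: 61.1
```

Request:
jog_arm --deltas '[{"xyz":[0,0,0],"twist":[0,0,0],"hand":1},{"xyz":[0,0,0],"twist":[0,0,0],"hand":1},{"xyz":[0,0,0],"twist":[0,0,0],"hand":1},{"xyz":[0,0,0],"twist":[0,0,0],"hand":1},{"xyz":[0,0,0],"twist":[0,0,0],"hand":1}]'

```text
time_s: 5.25
eef_pos: [477.9, -94.7, 125.8]
tcp_rot: [-0.027, 1.0, -0.0, 0.0]
contact_force: [-0.5, -0.1, -2.0]
width: 15.3
grip_force: 61.2
```

```bash
python3 - <<'E'
from h import *
from plant import snapshot,ctrl
for i in range(3):
    w=snapshot("wrist");print(ctrl.sense()["contact_force"].round(2),ctrl.sense()["eef_pos"].round(1))
b=snapshot("side")["color"]
im=np.hstack([cv2.resize(w["color"],(400,300)),cv2.resize(b[200:340,210:400],(400,300))])
cv2.imwrite("pics/p1.png",im)
E
```

```text
[ 0.01  0.17 -1.2 ] [477.8 -94.6 125.8]
[-0.33 -0.66 -2.58] [477.8 -94.4 125.8]
[-0.38 -0.49 -0.93] [477.7 -94.3 125.8]
```

View pics/p1.png

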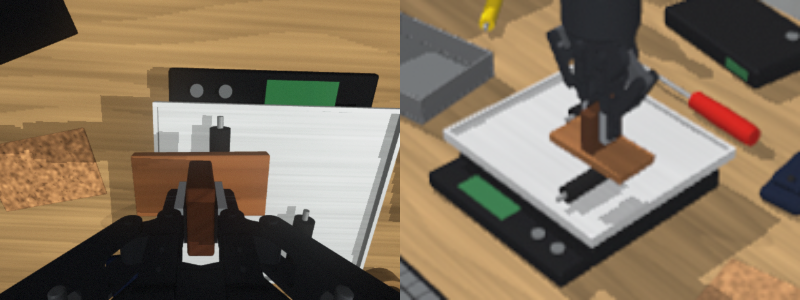

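Request:
jog_arm --deltas '[{"xyz":[0,0,0.04],"twist":[0,0,0],"hand":1},{"xyz":[0,0,0.08],"twist":[0,0,0],"hand":1},{"xyz":[0,0,0.105],"twist":[0,0,0],"hand":1},{"xyz":[0,0,0.116],"twist":[0,0,0],"hand":1},{"xyz":[0,0,0.12],"twist":[0,0,0],"hand":1}]'

```text
time_s: 5.95
eef_pos: [477.1, -93.6, 94.9]
tcp_rot: [-0.028, 1.0, 0.0, -0.001]
contact_force: [0.4, 0.4, -2.3]
width: 15.2
grip_force: 61.1
```

Request:
jog_arm --deltas '[{"xyz":[0,0,0.003],"twist":[0,0,0],"hand":1},{"xyz":[0,0,0.006],"twist":[0,0,0],"hand":1},{"xyz":[0,0,0.008],"twist":[0,0,0],"hand":1},{"xyz":[0,0,0.008],"twist":[0,0,0],"hand":1},{"xyz":[0,0,0.008],"twist":[0,0,0],"hand":1}]'

```text
time_s: 6.45
eef_pos: [477.8, -93.8, 94.0]
tcp_rot: [-0.028, 1.0, -0.0, 0.0]
contact_force: [0.2, -0.2, -2.2]
width: 15.6
grip_force: 61.1
```

Request:
jog_arm --deltas '[{"xyz":[0,0,0.003],"twist":[0,0,0],"hand":1},{"xyz":[0,0,0.006],"twist":[0,0,0],"hand":1},{"xyz":[0,0,0.008],"twist":[0,0,0],"hand":1},{"xyz":[0,0,0.008],"twist":[0,0,0],"hand":1},{"xyz":[0,0,0.008],"twist":[0,0,0],"hand":1}]'

```text
time_s: 6.95
eef_pos: [477.6, -93.8, 91.7]
tcp_rot: [-0.028, 1.0, 0.0, -0.0]
contact_force: [0.3, -0.4, -1.9]
width: 15.2
grip_force: 61.1
```

Request:
jog_arm --deltas '[{"xyz":[0,0,0.002],"twist":[0,0,0],"hand":1},{"xyz":[0,0,0.004],"twist":[0,0,0],"hand":1},{"xyz":[0,0,0.004],"twist":[0,0,0],"hand":1}]'

```text
time_s: 7.25
eef_pos: [477.6, -93.8, 90.7]
tcp_rot: [-0.028, 1.0, 0.0, -0.0]
contact_force: [0.4, 0.1, -2.1]
width: 15.6
grip_force: 61.1
```

Request:
jog_arm --deltas '[{"xyz":[0,0,0.002],"twist":[0,0,0],"hand":1},{"xyz":[0,0,0.004],"twist":[0,0,0],"hand":1},{"xyz":[0,0,0.004],"twist":[0,0,0],"hand":1}]'

```text
time_s: 7.55
eef_pos: [477.6, -93.8, 89.7]
tcp_rot: [-0.028, 1.0, 0.0, -0.0]
contact_force: [0.7, 0.2, -2.2]
width: 15.4
grip_force: 61.1
```

Request:
jog_arm --deltas '[{"xyz":[0,0,0.001],"twist":[0,0,0],"hand":1},{"xyz":[0,0,0.002],"twist":[0,0,0],"hand":1},{"xyz":[0,0,0.002],"twist":[0,0,0],"hand":1}]'

```text
time_s: 7.85
eef_pos: [477.7, -93.8, 89.4]
tcp_rot: [-0.028, 1.0, -0.0, 0.0]
contact_force: [-0.7, 0.1, -0.5]
width: 15.3
grip_force: 61.2
```

Request:
jog_arm --deltas '[{"xyz":[0,0,0.001],"twist":[0,0,0],"hand":1},{"xyz":[0,0,0.002],"twist":[0,0,0],"hand":1},{"xyz":[0,0,0.002],"twist":[0,0,0],"hand":1}]'

```text
time_s: 8.15
eef_pos: [477.7, -93.9, 89.0]
tcp_rot: [-0.028, 1.0, -0.0, 0.0]
contact_force: [-1.2, 0.7, 0.9]
width: 15.6
grip_force: 61.5
```

Request:
jog_arm --deltas '[{"xyz":[0,0,0.001],"twist":[0,0,0],"hand":1},{"xyz":[0,0,0.002],"twist":[0,0,0],"hand":1},{"xyz":[0,0,0.002],"twist":[0,0,0],"hand":1}]'

```text
time_s: 8.45
eef_pos: [477.8, -93.8, 88.5]
tcp_rot: [-0.028, 1.0, -0.0, 0.0]
contact_force: [-2.2, -0.1, 2.5]
width: 15.2
grip_force: 61.9
```

Request:
jog_arm --deltas '[{"xyz":[0,0.008,0],"twist":[0,0,0],"hand":1},{"xyz":[0,0.016,0],"twist":[0,0,0],"hand":1},{"xyz":[0,0.02,0],"twist":[0,0,0],"hand":1},{"xyz":[0,0.02,0],"twist":[0,0,0],"hand":1}]'

```text
time_s: 8.85
eef_pos: [477.4, -88.6, 88.4]
tcp_rot: [-0.028, 1.0, 0.0, 0.0]
contact_force: [-2.0, 0.1, 2.7]
width: 15.2
grip_force: 62.0
```

Request:
jog_arm --deltas '[{"xyz":[0,0.008,0],"twist":[0,0,0],"hand":1},{"xyz":[0,0.016,0],"twist":[0,0,0],"hand":1},{"xyz":[0,0.024,0],"twist":[0,0,0],"hand":1},{"xyz":[0,0.024,0],"twist":[0,0,0],"hand":1}]'

```text
time_s: 9.25
eef_pos: [477.1, -82.5, 88.3]
tcp_rot: [-0.028, 1.0, 0.0, 0.0]
contact_force: [-1.6, 0.1, 4.0]
width: 15.6
grip_force: 62.0
```

Request:
jog_arm --deltas '[{"xyz":[0,0.008,-0.001],"twist":[0,0,0],"hand":1},{"xyz":[0,0.016,-0.001],"twist":[0,0,0],"hand":1},{"xyz":[0,0.02,-0.001],"twist":[0,0,0],"hand":1},{"xyz":[0,0.02,-0.001],"twist":[0,0,0],"hand":1}]'

```text
time_s: 9.65
eef_pos: [476.8, -77.6, 88.5]
tcp_rot: [-0.028, 1.0, 0.0, 0.0]
contact_force: [-2.1, 0.8, 2.5]
width: 15.6
grip_force: 62.0
```

Request:
jog_arm --deltas '[{"xyz":[0,0.008,0],"twist":[0,0,0],"hand":1},{"xyz":[0,0.016,0],"twist":[0,0,0],"hand":1},{"xyz":[0,0.024,0],"twist":[0,0,0],"hand":1},{"xyz":[0,0.024,0],"twist":[0,0,0],"hand":1}]'

```text
time_s: 10.05
eef_pos: [476.4, -71.5, 88.5]
tcp_rot: [-0.028, 1.0, 0.0, 0.0]
contact_force: [-0.6, -0.0, 3.0]
width: 14.9
grip_force: 62.0
```

Request:
jog_arm --deltas '[{"xyz":[0,0.008,0],"twist":[0,0,0],"hand":1},{"xyz":[0,0.016,0],"twist":[0,0,0],"hand":1},{"xyz":[0,0.02,0],"twist":[0,0,0],"hand":1},{"xyz":[0,0.02,0],"twist":[0,0,0],"hand":1}]'

```text
time_s: 10.45
eef_pos: [476.1, -66.6, 88.5]
tcp_rot: [-0.028, 1.0, 0.0, 0.0]
contact_force: [-0.6, -0.2, 3.9]
width: 15.6
grip_force: 61.9
```

Request:
jog_arm --deltas '[{"xyz":[0,0.008,0],"twist":[0,0,0],"hand":1},{"xyz":[0,0.016,0],"twist":[0,0,0],"hand":1},{"xyz":[0,0.024,0],"twist":[0,0,0],"hand":1},{"xyz":[0,0.032,0],"twist":[0,0,0],"hand":1},{"xyz":[0,0.032,0],"twist":[0,0,0],"hand":1}]'

```text
time_s: 10.95
eef_pos: [475.7, -58.5, 88.5]
tcp_rot: [-0.028, 1.0, 0.0, -0.0]
contact_force: [-1.5, 0.7, 2.9]
width: 15.3
grip_force: 61.9
```

Request:
jog_arm --deltas '[{"xyz":[0,0.008,0],"twist":[0,0,0],"hand":1},{"xyz":[0,0.016,0],"twist":[0,0,0],"hand":1},{"xyz":[0,0.024,0],"twist":[0,0,0],"hand":1},{"xyz":[0,0.032,0],"twist":[0,0,0],"hand":1},{"xyz":[0,0.032,0],"twist":[0,0,0],"hand":1}]'

```text
time_s: 11.45
eef_pos: [475.2, -50.5, 88.5]
tcp_rot: [-0.028, 1.0, 0.0, -0.0]
contact_force: [-1.8, 0.6, 2.8]
width: 15.3
grip_force: 61.9
```

Request:
jog_arm --deltas '[{"xyz":[0,0.008,0],"twist":[0,0,0],"hand":1},{"xyz":[0,0.016,0],"twist":[0,0,0],"hand":1},{"xyz":[0,0.024,0],"twist":[0,0,0],"hand":1},{"xyz":[0,0.032,0],"twist":[0,0,0],"hand":1},{"xyz":[0,0.04,0],"twist":[0,0,0],"hand":1}]'

```text
time_s: 11.95
eef_pos: [474.6, -40.7, 88.5]
tcp_rot: [-0.028, 1.0, 0.0, -0.0]
contact_force: [-1.4, -0.8, 2.9]
width: 15.2
grip_force: 61.9
```

Request:
jog_arm --deltas '[{"xyz":[0,0.008,0],"twist":[0,0,0],"hand":1},{"xyz":[0,0.016,0],"twist":[0,0,0],"hand":1},{"xyz":[0,0.024,0],"twist":[0,0,0],"hand":1},{"xyz":[0,0.032,0],"twist":[0,0,0],"hand":1},{"xyz":[0,0.032,0],"twist":[0,0,0],"hand":1}]'

```text
time_s: 12.45
eef_pos: [474.2, -32.5, 88.5]
tcp_rot: [-0.028, 1.0, 0.0, -0.0]
contact_force: [-2.4, 0.3, 3.5]
width: 15.0
grip_force: 61.9
```

```bash
python3 - <<'E'
from h import *
from plant import snapshot,ctrl
for n in("side","scene","wrist"):
    s=snapshot(n);print(ctrl.sense()["contact_force"].round(2),ctrl.sense()["eef_pos"].round(1))
    np.savez(f"pics/{n}3.npz",**s)
    g=s["color"].max(2)
    if n=="wrist":
        for a,q,k in blobs(g<60,60,6000,(250,120,500,300)): print(n,a,np.round(q[0],1),[onz(s,p,58).round(1)[:2].tolist() for p in cv2.boxPoints(q)])
W=load("wrist3")["color"];S=load("side3")["color"]
cv2.imwrite("pics/p2.png",np.hstack([cv2.resize(W,(400,300)),cv2.resize(S[200:340,210:400],(400,300))]))
E
```

```text
[-2.09  0.29  3.14] [474.2 -32.6  88.5]
[-1.37  0.8   3.39] [474.2 -32.7  88.5]
[-1.7  -0.33  2.36] [474.2 -32.8  88.5]
wrist 1578.5 [320. 278.] [[485.6, -43.3], [462.1, -44.2], [460.8, -20.8], [484.2, -19.1]]
wrist 841.5 [294.5 229.5] [[441.8, -55.2], [440.8, -37.1], [453.6, -36.4], [454.7, -55.0]]
```

View pics/p2.png

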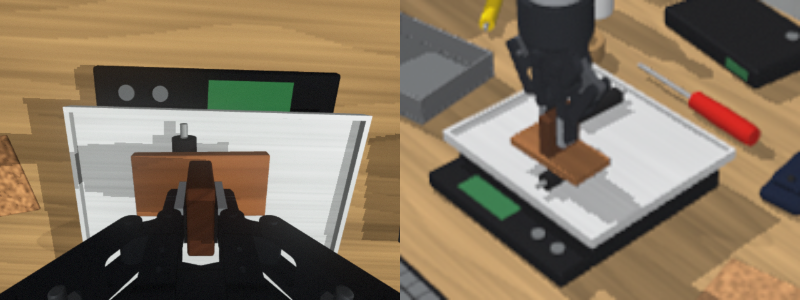

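Request:
jog_arm --deltas '[{"xyz":[0,0.004,0],"twist":[0,0,0],"hand":1},{"xyz":[0,0.008,0],"twist":[0,0,0],"hand":1},{"xyz":[0,0.011,0],"twist":[0,0,0],"hand":1},{"xyz":[0,0.011,0],"twist":[0,0,0],"hand":1}]'

```text
time_s: 13.0
eef_pos: [474.0, -30.0, 88.5]
tcp_rot: [-0.028, 1.0, 0.0, -0.0]
contact_force: [-3.0, -0.9, 3.7]
width: 15.1
grip_force: 61.9
```

Request:
jog_arm --deltas '[{"xyz":[0,0,-0.02],"twist":[0,0,0],"hand":1},{"xyz":[0,0,-0.08],"twist":[0,0,0],"hand":1},{"xyz":[0,0,-0.12],"twist":[0,0,0],"hand":1},{"xyz":[0,0,-0.12],"twist":[0,0,0],"hand":1},{"xyz":[0,0,-0.12],"twist":[0,0,0],"hand":1}]'

```text
time_s: 13.5
eef_pos: [474.3, -30.1, 118.6]
tcp_rot: [-0.028, 1.0, -0.0, 0.0]
contact_force: [0.1, -0.1, -3.2]
width: 15.3
grip_force: 61.2
```

Request:
jog_arm --deltas '[{"xyz":[-0.13,0.08,0],"twist":[0,0,0.05],"hand":1},{"xyz":[-0.27,0.16,0],"twist":[0,0,0.107],"hand":1},{"xyz":[-0.405,0.24,0],"twist":[0,0,0.107],"hand":1},{"xyz":[-0.405,0.24,0],"twist":[0,0,0.107],"hand":1},{"xyz":[-0.405,0.24,0],"twist":[0,0,0.107],"hand":1}]'

```text
time_s: 14.0
eef_pos: [571.4, 35.8, 117.3]
tcp_rot: [-0.0, 1.0, -0.0, -0.001]
contact_force: [-0.3, -0.9, -2.1]
width: 15.3
grip_force: 61.1
```

Request:
jog_arm --deltas '[{"xyz":[0,0,0.01],"twist":[0,0,0],"hand":1},{"xyz":[0,0,0.03],"twist":[0,0,0],"hand":1},{"xyz":[0,0,0.05],"twist":[0,0,0],"hand":1},{"xyz":[0,0,0.06],"twist":[0,0,0],"hand":1},{"xyz":[0,0,0.06],"twist":[0,0,0],"hand":1}]'

```text
time_s: 14.5
eef_pos: [571.0, 35.1, 102.8]
tcp_rot: [0.001, 1.0, -0.0, -0.001]
contact_force: [0.6, -0.2, -2.2]
width: 15.3
grip_force: 61.2
```

Request:
jog_arm --deltas '[{"xyz":[0,0,0.01],"twist":[0,0,0],"hand":1},{"xyz":[0,0,0.02],"twist":[0,0,0],"hand":1},{"xyz":[0,0,0.028],"twist":[0,0,0],"hand":1},{"xyz":[0,0,0.032],"twist":[0,0,0],"hand":1},{"xyz":[0,0,0.032],"twist":[0,0,0],"hand":1}]'

```text
time_s: 15.0
eef_pos: [571.7, 35.4, 95.3]
tcp_rot: [0.0, 1.0, -0.0, -0.0]
contact_force: [0.8, 0.1, -2.6]
width: 15.3
grip_force: 61.2
```

Request:
jog_arm --deltas '[{"xyz":[0,0,0.003],"twist":[0,0,0],"hand":1},{"xyz":[0,0,0.006],"twist":[0,0,0],"hand":1},{"xyz":[0,0,0.008],"twist":[0,0,0],"hand":1},{"xyz":[0,0,0.008],"twist":[0,0,0],"hand":1}]'

```text
time_s: 15.4
eef_pos: [571.8, 35.4, 93.5]
tcp_rot: [0.0, 1.0, 0.0, -0.0]
contact_force: [-0.4, 0.6, -3.0]
width: 15.2
grip_force: 61.2
```

Request:
jog_arm --deltas '[{"xyz":[0,0,0.003],"twist":[0,0,0],"hand":1},{"xyz":[0,0,0.006],"twist":[0,0,0],"hand":1},{"xyz":[0,0,0.006],"twist":[0,0,0],"hand":1}]'

```text
time_s: 15.7
eef_pos: [571.8, 35.4, 91.9]
tcp_rot: [0.0, 1.0, 0.0, -0.0]
contact_force: [-0.2, 1.2, -1.6]
width: 15.3
grip_force: 61.2
```

Request:
jog_arm --deltas '[{"xyz":[0,0,0.002],"twist":[0,0,0],"hand":1},{"xyz":[0,0,0.003],"twist":[0,0,0],"hand":1},{"xyz":[0,0,0.003],"twist":[0,0,0],"hand":1}]'

```text
time_s: 16.0
eef_pos: [571.8, 35.4, 91.2]
tcp_rot: [0.0, 1.0, -0.0, -0.0]
contact_force: [0.2, 0.7, -2.4]
width: 15.7
grip_force: 61.2
```

Request:
jog_arm --deltas '[{"xyz":[0,0,0.001],"twist":[0,0,0],"hand":1},{"xyz":[0,0,0.002],"twist":[0,0,0],"hand":1},{"xyz":[0,0,0.002],"twist":[0,0,0],"hand":1}]'

```text
time_s: 16.3
eef_pos: [571.8, 35.4, 90.7]
tcp_rot: [0.0, 1.0, -0.0, -0.0]
contact_force: [-0.0, -0.2, -2.5]
width: 15.4
grip_force: 61.2
```

Request:
jog_arm --deltas '[{"xyz":[0,0,0.001],"twist":[0,0,0],"hand":1},{"xyz":[0,0,0.002],"twist":[0,0,0],"hand":1},{"xyz":[0,0,0.003],"twist":[0,0,0],"hand":1}]'

```text
time_s: 16.6
eef_pos: [571.9, 35.4, 90.0]
tcp_rot: [0.0, 1.0, 0.0, -0.0]
contact_force: [-0.2, 0.0, -1.6]
width: 15.0
grip_force: 61.2
```

Request:
jog_arm --deltas '[{"xyz":[0,0,0.001],"twist":[0,0,0],"hand":1},{"xyz":[0,0,0.002],"twist":[0,0,0],"hand":1},{"xyz":[0,0,0.002],"twist":[0,0,0],"hand":1}]'

```text
time_s: 16.9
eef_pos: [571.8, 35.4, 89.5]
tcp_rot: [0.0, 1.0, 0.0, -0.0]
contact_force: [-0.5, -0.2, -2.3]
width: 15.3
grip_force: 61.2
```

Request:
jog_arm --deltas '[{"xyz":[0,0,0.001],"twist":[0,0,0],"hand":1},{"xyz":[0,0,0.002],"twist":[0,0,0],"hand":1},{"xyz":[0,0,0.002],"twist":[0,0,0],"hand":1}]'

```text
time_s: 17.2
eef_pos: [571.8, 35.4, 89.0]
tcp_rot: [0.0, 1.0, -0.0, -0.0]
contact_force: [0.6, 0.0, -2.7]
width: 15.5
grip_force: 61.2
```

Request:
jog_arm --deltas '[{"xyz":[0,0,0.001],"twist":[0,0,0],"hand":1},{"xyz":[0,0,0.002],"twist":[0,0,0],"hand":1},{"xyz":[0,0,0.002],"twist":[0,0,0],"hand":1}]'

```text
time_s: 17.5
eef_pos: [571.9, 35.4, 88.5]
tcp_rot: [0.0, 1.0, -0.0, -0.0]
contact_force: [0.3, 0.4, -2.3]
width: 15.0
grip_force: 61.2
```

Request:
jog_arm --deltas '[{"xyz":[0,0,0.001],"twist":[0,0,0],"hand":1},{"xyz":[0,0,0.002],"twist":[0,0,0],"hand":1},{"xyz":[0,0,0.002],"twist":[0,0,0],"hand":1}]'

```text
time_s: 17.8
eef_pos: [571.9, 35.4, 88.1]
tcp_rot: [0.0, 1.0, 0.0, 0.0]
contact_force: [0.4, -0.1, -1.3]
width: 15.5
grip_force: 61.3
```

Request:
jog_arm --deltas '[{"xyz":[0,0,0.001],"twist":[0,0,0],"hand":1},{"xyz":[0,0,0.002],"twist":[0,0,0],"hand":1},{"xyz":[0,0,0.002],"twist":[0,0,0],"hand":1}]'

```text
time_s: 18.1
eef_pos: [571.9, 35.4, 87.8]
tcp_rot: [0.0, 1.0, -0.0, 0.0]
contact_force: [-1.0, 0.3, 0.4]
width: 15.4
grip_force: 61.5
```

Request:
jog_arm --deltas '[{"xyz":[0,0,0.001],"twist":[0,0,0],"hand":1},{"xyz":[0,0,0.002],"twist":[0,0,0],"hand":1},{"xyz":[0,-0.008,0.002],"twist":[0,0,0],"hand":1},{"xyz":[0,-0.016,0.002],"twist":[0,0,0],"hand":1},{"xyz":[0,-0.016,0.002],"twist":[0,0,0],"hand":1}]'

```text
time_s: 18.6
eef_pos: [572.0, 31.2, 87.5]
tcp_rot: [0.0, 1.0, 0.0, 0.0]
contact_force: [-1.6, 1.4, 4.1]
width: 15.0
grip_force: 61.9
```

Request:
jog_arm --deltas '[{"xyz":[0,0,-0.001],"twist":[0,0,0],"hand":1},{"xyz":[0,-0.008,-0.003],"twist":[0,0,0],"hand":1},{"xyz":[0,-0.016,-0.004],"twist":[0,0,0],"hand":1},{"xyz":[0,-0.016,-0.004],"twist":[0,0,0],"hand":1}]'

```text
time_s: 19.0
eef_pos: [572.0, 27.0, 88.1]
tcp_rot: [0.0, 1.0, -0.0, 0.0]
contact_force: [-1.3, 0.5, 3.5]
width: 15.5
grip_force: 61.9
```

Request:
jog_arm --deltas '[{"xyz":[0,0,-0.001],"twist":[0,0,0],"hand":1},{"xyz":[0,-0.008,-0.003],"twist":[0,0,0],"hand":1},{"xyz":[0,-0.016,-0.004],"twist":[0,0,0],"hand":1},{"xyz":[0,-0.016,-0.004],"twist":[0,0,0],"hand":1}]'

```text
time_s: 19.4
eef_pos: [571.9, 23.0, 89.0]
tcp_rot: [0.0, 1.0, -0.0, 0.0]
contact_force: [0.1, 1.1, 1.7]
width: 15.1
grip_force: 61.9
```

Request:
jog_arm --deltas '[{"xyz":[0,-0.005,-0.001],"twist":[0,0,0],"hand":1},{"xyz":[0,-0.01,-0.002],"twist":[0,0,0],"hand":1},{"xyz":[0,-0.016,-0.002],"twist":[0,0,0],"hand":1},{"xyz":[0,-0.016,-0.002],"twist":[0,0,0],"hand":1}]'

```text
time_s: 19.8
eef_pos: [571.9, 19.1, 89.5]
tcp_rot: [0.0, 1.0, -0.0, 0.0]
contact_force: [-0.6, -0.1, 1.6]
width: 15.1
grip_force: 61.9
```

Request:
jog_arm --deltas '[{"xyz":[0,-0.008,-0.001],"twist":[0,0,0],"hand":1},{"xyz":[0,-0.016,-0.002],"twist":[0,0,0],"hand":1},{"xyz":[0,-0.02,-0.002],"twist":[0,0,0],"hand":1},{"xyz":[0,-0.02,-0.002],"twist":[0,0,0],"hand":1}]'

```text
time_s: 20.2
eef_pos: [571.9, 14.1, 90.0]
tcp_rot: [0.0, 1.0, -0.0, -0.0]
contact_force: [0.1, 0.7, 2.0]
width: 15.1
grip_force: 61.8
```

Request:
jog_arm --deltas '[{"xyz":[0,-0.008,0],"twist":[0,0,0],"hand":1},{"xyz":[0,-0.016,0],"twist":[0,0,0],"hand":1},{"xyz":[0,-0.02,0],"twist":[0,0,0],"hand":1},{"xyz":[0,-0.02,0],"twist":[0,0,0],"hand":1}]'

```text
time_s: 20.6
eef_pos: [571.9, 9.1, 90.1]
tcp_rot: [0.0, 1.0, -0.0, -0.0]
contact_force: [-0.1, 0.0, 2.2]
width: 15.6
grip_force: 61.8
```

Request:
jog_arm --deltas '[{"xyz":[0,-0.008,0],"twist":[0,0,0],"hand":1},{"xyz":[0,-0.016,0],"twist":[0,0,0],"hand":1},{"xyz":[0,-0.02,0],"twist":[0,0,0],"hand":1},{"xyz":[0,-0.02,0],"twist":[0,0,0],"hand":1}]'

```text
time_s: 21.0
eef_pos: [571.9, 4.1, 90.1]
tcp_rot: [0.0, 1.0, -0.0, -0.0]
contact_force: [-1.5, 1.1, 2.8]
width: 15.2
grip_force: 61.8
```

Request:
jog_arm --deltas '[{"xyz":[0,-0.008,0],"twist":[0,0,0],"hand":1},{"xyz":[0,-0.016,0.001],"twist":[0,0,0],"hand":1},{"xyz":[0,-0.02,0.001],"twist":[0,0,0],"hand":1},{"xyz":[0,-0.02,0.001],"twist":[0,0,0],"hand":1}]'

```text
time_s: 21.4
eef_pos: [571.9, -1.0, 89.9]
tcp_rot: [0.0, 1.0, -0.0, 0.0]
contact_force: [-2.3, -0.7, 4.0]
width: 15.2
grip_force: 61.9
```

Request:
jog_arm --deltas '[{"xyz":[0,-0.008,0],"twist":[0,0,0],"hand":1},{"xyz":[0,-0.016,0.001],"twist":[0,0,0],"hand":1},{"xyz":[0,-0.02,0.001],"twist":[0,0,0],"hand":1},{"xyz":[0,-0.02,0.001],"twist":[0,0,0],"hand":1}]'

```text
time_s: 21.8
eef_pos: [571.8, -6.0, 89.5]
tcp_rot: [0.0, 1.0, -0.0, -0.0]
contact_force: [-0.8, -1.4, 3.6]
width: 15.3
grip_force: 62.0
```

Request:
jog_arm --deltas '[{"xyz":[0,-0.008,0.0005],"twist":[0,0,0],"hand":1},{"xyz":[0,-0.016,0.0015],"twist":[0,0,0],"hand":1},{"xyz":[0,-0.02,0.002],"twist":[0,0,0],"hand":1},{"xyz":[0,-0.02,0.002],"twist":[0,0,0],"hand":1}]'

```text
time_s: 22.2
eef_pos: [571.9, -11.0, 89.1]
tcp_rot: [0.0, 1.0, -0.0, 0.0]
contact_force: [-2.0, -1.2, 4.1]
width: 15.4
grip_force: 62.0
```

Request:
jog_arm --deltas '[{"xyz":[0,-0.008,0.0005],"twist":[0,0,0],"hand":1},{"xyz":[0,-0.016,0.0015],"twist":[0,0,0],"hand":1},{"xyz":[0,-0.02,0.002],"twist":[0,0,0],"hand":1},{"xyz":[0,-0.02,0.002],"twist":[0,0,0],"hand":1}]'

```text
time_s: 22.6
eef_pos: [571.8, -15.9, 88.5]
tcp_rot: [0.0, 1.0, -0.0, -0.0]
contact_force: [-2.5, -1.0, 3.2]
width: 15.5
grip_force: 62.0
```

Request:
jog_arm --deltas '[{"xyz":[0,-0.008,0.001],"twist":[0,0,0],"hand":1},{"xyz":[0,-0.016,0.002],"twist":[0,0,0],"hand":1},{"xyz":[0,-0.02,0.003],"twist":[0,0,0],"hand":1},{"xyz":[0,-0.02,0.003],"twist":[0,0,0],"hand":1}]'

```text
time_s: 23.0
eef_pos: [571.8, -21.0, 87.8]
tcp_rot: [0.0, 1.0, -0.0, -0.0]
contact_force: [-2.2, -1.9, 3.9]
width: 15.2
grip_force: 62.1
```

Request:
jog_arm --deltas '[{"xyz":[0,-0.008,0.001],"twist":[0,0,0],"hand":1},{"xyz":[0,-0.016,0.002],"twist":[0,0,0],"hand":1},{"xyz":[0,-0.016,0.002],"twist":[0,0,0],"hand":1},{"xyz":[0,-0.016,0.002],"twist":[0,0,0],"hand":1}]'

```text
time_s: 23.4
eef_pos: [571.8, -24.8, 87.2]
tcp_rot: [0.0, 1.0, -0.0, -0.0]
contact_force: [-2.6, -1.8, 4.1]
width: 15.4
grip_force: 62.0
```

```bash
python3 - <<'E'
from h import *
from plant import snapshot,ctrl
for n in("wrist","side","scene"):
    s=snapshot(n);print(n,ctrl.sense()["contact_force"].round(2),ctrl.sense()["eef_pos"].round(1))
    np.savez(f"pics/{n}4.npz",**s);g=s["color"].max(2)
    if n=="wrist":
        for a,q,k in blobs(g<60,60,6000,(200,120,500,250)): print(n,a,np.round(q[0],1),[onz(s,p,58).round(1)[:2].tolist() for p in cv2.boxPoints(q)])
cv2.imwrite("pics/p3.png",np.hstack([cv2.resize(load("wrist4")["color"],(400,300)),cv2.resize(load("scene4")["color"][160:310,230:430],(400,300))]))
E
```

```text
wrist [-1.96 -0.28  3.09] [571.8 -24.8  87.2]
wrist 1125.0 [334.5 230.7] [[537.9, -35.8], [536.0, 1.2], [551.8, 2.7], [553.8, -35.3]]
wrist 1449.5 [280.7 137.3] [[493.0, -51.8], [491.7, -32.5], [508.2, -31.6], [509.6, -51.4]]
side [-1.6  -1.05  3.63] [571.8 -24.7  87.3]
scene [-1.83 -0.67  4.07] [571.8 -24.7  87.3]
```

View pics/p3.png

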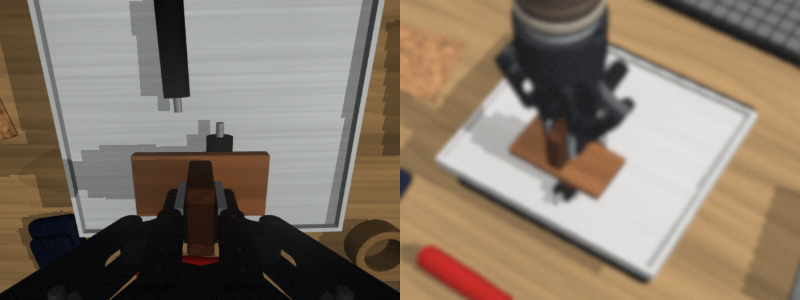

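```bash
python3 - <<'E'
from h import *
W=load("wrist4");W3=load("wrist3")
g=W["color"].max(2); row=g[225,320:390];print(row.tolist())
print(onz(W,(352,225),58),onz(W,(352,203),58)); print("r2 ref in wrist3", onz(W3,(294.5,229.5),58))
E
```

```text
[122, 125, 121, 121, 125, 122, 124, 122, 119, 115, 56, 31, 32, 30, 34, 31, 32, 32, 32, 36, 33, 37, 38, 36, 35, 32, 38, 37, 36, 32, 35, 34, 40, 36, 35, 36, 34, 36, 37, 35, 37, 35, 38, 34, 37, 35, 37, 36, 36, 38, 38, 40, 69, 153, 170, 172, 168, 170, 170, 172, 172, 171, 172, 171, 171, 171, 170, 172, 169, 173]
[541.88198248  -8.20196499  58.        ] [530.93533104  -8.48358592  58.        ]
r2 ref in wrist3 [447.65496135 -45.92757786  58.        ]
```

Request:
jog_arm --deltas '[{"xyz":[0,-0.004,0],"twist":[0,0,0],"hand":1},{"xyz":[0,-0.008,0.001],"twist":[0,0,0],"hand":1},{"xyz":[0,-0.012,0.001],"twist":[0,0,0],"hand":1},{"xyz":[0,-0.016,0.001],"twist":[0,0,0],"hand":1},{"xyz":[0,-0.016,0.001],"twist":[0,0,0],"hand":1}]'

```text
time_s: 24.05
eef_pos: [571.8, -28.3, 87.0]
tcp_rot: [0.0, 1.0, 0.0, -0.0]
contact_force: [-1.3, 1.0, 3.7]
width: 15.6
grip_force: 62.0
```

Request:
jog_arm --deltas '[{"xyz":[0,-0.002,0],"twist":[0,0,0],"hand":1},{"xyz":[0,-0.004,0],"twist":[0,0,0],"hand":1},{"xyz":[0,-0.004,0],"twist":[0,0,0],"hand":1}]'

```text
time_s: 24.35
eef_pos: [571.9, -29.5, 87.1]
tcp_rot: [0.0, 1.0, 0.0, -0.0]
contact_force: [-2.3, 1.2, 4.0]
width: 15.1
grip_force: 62.1
```

Request:
jog_arm --deltas '[{"xyz":[0,0,-0.02],"twist":[0,0,0],"hand":1},{"xyz":[0,0,-0.08],"twist":[0,0,0],"hand":1},{"xyz":[0,0,-0.18],"twist":[0,0,0],"hand":1},{"xyz":[0,0,-0.18],"twist":[0,0,0],"hand":1},{"xyz":[0,0,-0.18],"twist":[0,0,0],"hand":1}]'

```text
time_s: 24.85
eef_pos: [572.6, -29.9, 132.8]
tcp_rot: [0.0, 1.0, -0.0, 0.001]
contact_force: [-0.1, 0.4, -3.3]
width: 15.6
grip_force: 61.3
```

Request:
jog_arm --deltas '[{"xyz":[0.03,-0.17,0],"twist":[0,0,-0.1],"hand":1},{"xyz":[0.07,-0.35,0],"twist":[0,0,-0.2],"hand":1},{"xyz":[0.1,-0.52,0],"twist":[0,0,-0.2],"hand":1}]'

```text
time_s: 25.15
eef_pos: [545.1, -160.3, 130.4]
tcp_rot: [-0.053, 0.999, 0.0, -0.001]
contact_force: [0.2, -0.3, -2.1]
width: 15.7
grip_force: 61.2
```

Request:
jog_arm --deltas '[{"xyz":[0.06,-0.2,0],"twist":[0,0,-0.1],"hand":1},{"xyz":[0.12,-0.4,0],"twist":[0,0,-0.2],"hand":1},{"xyz":[0.154,-0.511,0],"twist":[0,0,-0.2],"hand":1},{"xyz":[0.154,-0.511,0],"twist":[0,0,-0.2],"hand":1},{"xyz":[0.154,-0.511,0],"twist":[0,0,-0.2],"hand":1}]'

```text
time_s: 25.65
eef_pos: [520.4, -290.8, 130.5]
tcp_rot: [-0.103, 0.995, 0.001, -0.001]
contact_force: [0.2, -0.6, -3.2]
width: 15.1
grip_force: 61.1
```

Request:
jog_arm --deltas '[{"xyz":[0,0,0.15],"twist":[0,0,0],"hand":1},{"xyz":[0,0,0.29],"twist":[0,0,0],"hand":1},{"xyz":[0,0,0.36],"twist":[0,0,0],"hand":1},{"xyz":[0,0,0.4],"twist":[0,0,0],"hand":1},{"xyz":[0,0,0.4],"twist":[0,0,0],"hand":1}]'

```text
time_s: 26.15
eef_pos: [520.6, -288.4, 30.0]
tcp_rot: [-0.105, 0.994, 0.001, -0.002]
contact_force: [-0.8, 0.1, -2.0]
width: 15.2
grip_force: 61.0
```

Request:
jog_arm --deltas '[{"xyz":[0,0,0.008],"twist":[0,0,0],"hand":1},{"xyz":[0,0,0.016],"twist":[0,0,0],"hand":1},{"xyz":[0,0,0.02],"twist":[0,0,0],"hand":1},{"xyz":[0,0,0.02],"twist":[0,0,0],"hand":1}]'

```text
time_s: 26.55
eef_pos: [522.2, -291.0, 27.8]
tcp_rot: [-0.104, 0.995, -0.0, 0.0]
contact_force: [-0.6, -0.8, -2.7]
width: 15.1
grip_force: 61.0
```

Request:
jog_arm --deltas '[{"xyz":[0,0,0.004],"twist":[0,0,0],"hand":1},{"xyz":[0,0,0.008],"twist":[0,0,0],"hand":1},{"xyz":[0,0,0.012],"twist":[0,0,0],"hand":1},{"xyz":[0,0,0.012],"twist":[0,0,0],"hand":1}]'

```text
time_s: 26.95
eef_pos: [521.8, -290.8, 24.6]
tcp_rot: [-0.104, 0.995, -0.0, -0.0]
contact_force: [-0.8, 0.4, 2.1]
width: 15.1
grip_force: 61.9
```

Request:
jog_arm --deltas '[{"xyz":[0,0,0],"twist":[0,0,0],"hand":0.6},{"xyz":[0,0,0],"twist":[0,0,0],"hand":0.3},{"xyz":[0,0,0],"twist":[0,0,0],"hand":0},{"xyz":[0,0,0],"twist":[0,0,0],"hand":0},{"xyz":[0,0,0],"twist":[0,0,0],"hand":0}]'

```text
time_s: 27.45
eef_pos: [521.8, -290.7, 24.0]
tcp_rot: [-0.104, 0.995, -0.0, 0.0]
contact_force: [-0.1, -0.1, -0.7]
width: 84.8
grip_force: 0.0
```

Request:
jog_arm --deltas '[{"xyz":[0,0,-0.1],"twist":[0,0,0],"hand":0},{"xyz":[0,0,-0.25],"twist":[0,0,0],"hand":0},{"xyz":[0,0,-0.45],"twist":[0,0,0],"hand":0},{"xyz":[0,0,-0.58],"twist":[0,0,0],"hand":0},{"xyz":[0,0,-0.58],"twist":[0,0,0],"hand":0}]'

```text
time_s: 27.95
eef_pos: [525.8, -293.3, 175.9]
tcp_rot: [-0.104, 0.995, -0.004, 0.005]
contact_force: [0.5, -1.3, 0.6]
width: 85.1
grip_force: 0.0
```

Request:
jog_arm --deltas '[{"xyz":[-0.07,0.18,0],"twist":[0,0,0.1],"hand":0},{"xyz":[-0.14,0.36,0],"twist":[0,0,0.2],"hand":0},{"xyz":[-0.214,0.525,0],"twist":[0,0,0.2],"hand":0}]'

```text
time_s: 28.25
eef_pos: [545.9, -149.6, 167.9]
tcp_rot: [-0.051, 0.999, 0.001, -0.001]
contact_force: [0.6, 0.5, -0.6]
width: 85.4
grip_force: 0.0
```

Request:
jog_arm --deltas '[{"xyz":[-0.05,0.18,0],"twist":[0,0,0.1],"hand":0},{"xyz":[-0.11,0.36,0],"twist":[0,0,0.2],"hand":0},{"xyz":[-0.158,0.544,0],"twist":[0,0,0.2],"hand":0},{"xyz":[-0.158,0.544,0],"twist":[0,0,0.2],"hand":0},{"xyz":[-0.158,0.544,0],"twist":[0,0,0.2],"hand":0}]'

```text
time_s: 28.75
eef_pos: [571.3, -10.6, 167.9]
tcp_rot: [-0.001, 1.0, -0.0, -0.001]
contact_force: [0.3, -0.4, -0.0]
width: 85.5
grip_force: 0.0
```

```bash
python3 - <<'E'
from h import *
from plant import snapshot,ctrl
for n in("wrist","side","scene"):
    s=snapshot(n);np.savez(f"pics/{n}5.npz",**s);g=s["color"].max(2)
    roi={"wrist":(100,60,600,330),"side":(240,225,350,310),"scene":(270,175,390,280)}[n]
    for a,q,k in blobs(g<60,60,6000,roi): print(n,a,np.round(q[0],1),np.round(q[1],1),round(q[2],1),onz(s,q[0],59).round(1))
print(ctrl.sense()["eef_pos"])
cv2.imwrite("pics/p4.png",np.hstack([cv2.resize(load("wrist5")["color"],(400,300)),cv2.resize(load("side5")["color"][200:380,210:450],(400,300))]))
E
```

```text
wrist 502.0 [452.5 317.5] [23. 51.] 90.0 [636.2  93.4  59. ]
wrist 580.0 [509.9 314.8] [19.2 55.3] 65.3 [633.7 137.7  59. ]
wrist 2501.5 [157. 311.] [ 36. 114.] 90.0 [ 631.3 -135.6   59. ]
wrist 2474.5 [320.  237.5] [93. 28.] 90.0 [571.6  -9.8  59. ]
wrist 3759.0 [587. 144.] [168.  24.] 90.0 [505.4 169.4  59. ]
wrist 2489.5 [269.2 103.4] [89.4 30.5] 85.2 [480.5 -43.1  59. ]
side 202.0 [332.4 300.2] [ 6.5 42.2] 58.0 [ 493.6 -164.3   59. ]
side 493.0 [259.1 299.1] [61.6 21.5] 36.0 [381.5 -59.9  59. ]
side 170.5 [289.1 277.3] [ 7.4 28. ] 59.0 [476.2 -44.5  59. ]
side 151.5 [311.6 254.2] [ 7.2 25.9] 63.4 [572.  -12.3  59. ]
scene 205.0 [319.3 243.9] [ 7.8 31.1] 38.7 [571.3 -11.6  59. ]
scene 1001.5 [332.5 195. ] [40. 55.] 90.0 [456.3 -55.7  59. ]
scene 97.0 [294.  181.7] [18.4 10.6] 68.2 [ 469.3 -142.9   59. ]
[571.49234157 -13.02841634 168.38239524]
```

View pics/p4.png

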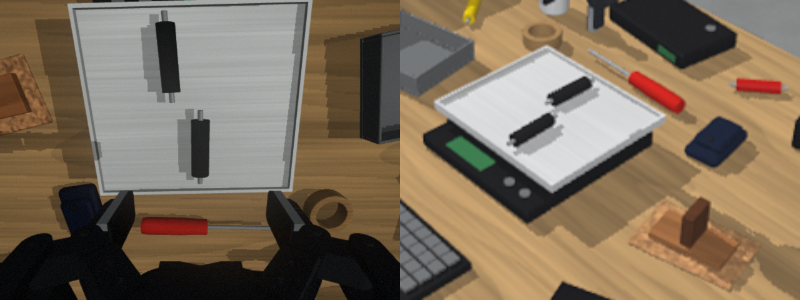

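Request:
jog_arm --deltas '[{"xyz":[0,0.006,0.12],"twist":[0,0,0],"hand":0},{"xyz":[0,0.006,0.28],"twist":[0,0,0],"hand":0},{"xyz":[0,0.006,0.36],"twist":[0,0,0],"hand":0},{"xyz":[0,0.006,0.4],"twist":[0,0,0],"hand":0},{"xyz":[0,0.006,0.43],"twist":[0,0,0],"hand":0.3}]'

```text
time_s: 29.4
eef_pos: [571.8, -11.6, 60.8]
tcp_rot: [0.001, 1.0, -0.0, -0.0]
contact_force: [0.4, 0.4, -0.6]
width: 73.4
grip_force: 0.0
```

Request:
jog_arm --deltas '[{"xyz":[0,0,0.015],"twist":[0,0,0],"hand":0.4},{"xyz":[0,0,0.026],"twist":[0,0,0],"hand":0.5},{"xyz":[0,0,0.03],"twist":[0,0,0],"hand":0.5},{"xyz":[0,0,0.03],"twist":[0,0,0],"hand":0.5}]'

```text
time_s: 29.8
eef_pos: [572.7, -10.3, 54.8]
tcp_rot: [0.0, 1.0, -0.0, 0.001]
contact_force: [-0.6, 0.8, 0.1]
width: 43.0
grip_force: 0.0
```

Request:
jog_arm --deltas '[{"xyz":[0,0,0.006],"twist":[0,0,0],"hand":0.6},{"xyz":[0,0,0.006],"twist":[0,0,0],"hand":0.7},{"xyz":[0,0,0.006],"twist":[0,0,0],"hand":1},{"xyz":[0,0,0.006],"twist":[0,0,0],"hand":1},{"xyz":[0,0,0.006],"twist":[0,0,0],"hand":1}]' --force 30

```text
time_s: 30.3
eef_pos: [572.2, -10.2, 52.7]
tcp_rot: [0.0, 1.0, 0.0, 0.0]
contact_force: [-0.1, 0.5, 1.2]
width: 19.6
grip_force: 30.0
```

Request:
jog_arm --deltas '[{"xyz":[0,0,0],"twist":[0,0,0],"hand":1},{"xyz":[0,0,0],"twist":[0,0,0],"hand":1},{"xyz":[0,0,-0.02],"twist":[0,0,0],"hand":1},{"xyz":[0,0,-0.06],"twist":[0,0,0],"hand":1},{"xyz":[0,0,-0.1],"twist":[0,0,0],"hand":1}]'

```text
time_s: 30.8
eef_pos: [571.9, -10.4, 78.1]
tcp_rot: [0.0, 1.0, -0.0, -0.0]
contact_force: [-0.6, 0.1, -0.2]
width: 19.5
grip_force: 30.0
```

Request:
jog_arm --deltas '[{"xyz":[0,0,-0.15],"twist":[0,0,0],"hand":1},{"xyz":[0.06,0.12,-0.3],"twist":[0,0,0],"hand":1},{"xyz":[0.12,0.28,-0.35],"twist":[0,0,0],"hand":1},{"xyz":[0.18,0.46,-0.35],"twist":[0,0,0],"hand":1},{"xyz":[0.24,0.6,-0.35],"twist":[0,0,0],"hand":1}]'

```text
time_s: 31.3
eef_pos: [512.5, 141.7, 167.4]
tcp_rot: [0.0, 1.0, 0.001, 0.002]
contact_force: [0.2, -0.3, -1.1]
width: 20.0
grip_force: 30.0
```

Request:
jog_arm --deltas '[{"xyz":[0.05,0.18,0],"twist":[0,0,0],"hand":1},{"xyz":[0.1,0.36,0],"twist":[0,0,0],"hand":1},{"xyz":[0.1,0.504,0],"twist":[0,0,0],"hand":1},{"xyz":[0.1,0.504,0],"twist":[0,0,0],"hand":1},{"xyz":[0.1,0.504,0],"twist":[0,0,0],"hand":1}]'

```text
time_s: 31.8
eef_pos: [487.2, 266.4, 165.8]
tcp_rot: [-0.001, 1.0, -0.0, 0.0]
contact_force: [-0.1, -1.4, -1.1]
width: 19.6
grip_force: 30.0
```

```bash
python3 - <<'E'
from h import *
from plant import snapshot,ctrl
s=snapshot("wrist");np.savez("pics/wrist6.npz",**s);b=snapshot("side");np.savez("pics/side6.npz",**b)
print(ctrl.sense()["eef_pos"])
cv2.imwrite("pics/p5.png",np.hstack([cv2.resize(s["color"],(400,300)),cv2.resize(b["color"][180:300,140:300],(400,300))]))
E
```

```text
[487.24375363 264.87368092 165.31448191]
```

View pics/p5.png

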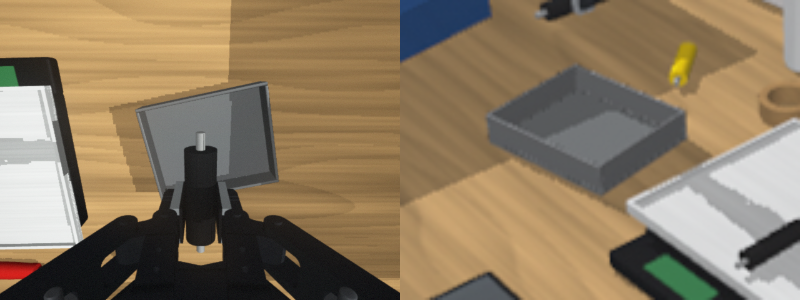

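The wrist half shows the tray rim corners at about (137,109), (267,83) and (278,182), with the held roller over it. The side half shows the rim corners at (488,113), (578,66), (686,118) and (602,162).

```bash
python3 - <<'E'
from h import *
W=load("wrist6");B=load("side6")
print([onz(W,(x/.625,y/.625),35).round(0)[:2].tolist() for x,y in((137,109),(267,83),(278,182))])
P=[onz(B,(140+(x-400)/2.5,180+y/2.5),35).round(0)[:2] for x,y in((488,113),(578,66),(686,118),(602,162))]
print(P,np.mean(P,0))
E
```

```text
[[445.0, 192.0], [415.0, 345.0], [541.0, 370.0]]
[array([417., 341.]), array([540., 360.]), array([564., 199.]), array([454., 189.])] [493.75 272.25]
```

Request:
jog_arm --deltas '[{"xyz":[-0.024,0.04,0.05],"twist":[0,0,-0.2],"hand":1},{"xyz":[-0.024,0.04,0.15],"twist":[0,0,-0.37],"hand":1},{"xyz":[-0.024,0.04,0.3],"twist":[0,0,-0.37],"hand":1},{"xyz":[-0.024,0.04,0.42],"twist":[0,0,-0.37],"hand":1},{"xyz":[-0.024,0.04,0.48],"twist":[0,0,-0.37],"hand":1}]'

```text
time_s: 32.4
eef_pos: [491.4, 273.1, 42.2]
tcp_rot: [-0.095, 0.995, -0.001, -0.003]
contact_force: [-0.1, -0.5, -1.0]
width: 19.6
grip_force: 30.0
```

Request:
jog_arm --deltas '[{"xyz":[0,0,0.04],"twist":[0,0,0],"hand":1},{"xyz":[0,0,0.08],"twist":[0,0,0],"hand":1},{"xyz":[0,0,0.11],"twist":[0,0,0],"hand":1},{"xyz":[0,0,0.13],"twist":[0,0,0],"hand":1},{"xyz":[0,0,0.13],"twist":[0,0,0],"hand":1}]'

```text
time_s: 32.9
eef_pos: [493.2, 275.7, 12.4]
tcp_rot: [-0.096, 0.995, -0.0, -0.0]
contact_force: [1.0, -0.3, -0.9]
width: 19.7
grip_force: 30.0
```

Request:
jog_arm --deltas '[{"xyz":[0,0,0.012],"twist":[0,0,0],"hand":1},{"xyz":[0,0,0.012],"twist":[0,0,0],"hand":1},{"xyz":[0,0,0.012],"twist":[0,0,0],"hand":0.6},{"xyz":[0,0,0.012],"twist":[0,0,0],"hand":0.5},{"xyz":[0,0,0.012],"twist":[0,0,0],"hand":0.5}]'

```text
time_s: 33.4
eef_pos: [493.5, 275.9, 9.9]
tcp_rot: [-0.096, 0.995, 0.0, 0.0]
contact_force: [-0.4, 0.4, 0.7]
width: 42.6
grip_force: 0.0
```

Request:
jog_arm --deltas '[{"xyz":[0,0,0],"twist":[0,0,0],"hand":0.5},{"xyz":[0,0,-0.05],"twist":[0,0,0],"hand":0.5},{"xyz":[0,0,-0.2],"twist":[0,0,0],"hand":0.5},{"xyz":[0,0,-0.4],"twist":[0,0,0],"hand":0.5},{"xyz":[0,0,-0.6],"twist":[0,0,0],"hand":0.5}]'

```text
time_s: 33.9
eef_pos: [492.6, 275.4, 161.3]
tcp_rot: [-0.096, 0.995, -0.0, -0.001]
contact_force: [1.7, 0.8, 0.3]
width: 42.9
grip_force: 0.0
```

Request:
jog_arm --deltas '[{"xyz":[0,0.15,-0.1],"twist":[0,0,0],"hand":0.5},{"xyz":[0,0.3,-0.1],"twist":[0,0,0],"hand":0.5},{"xyz":[0,0.45,-0.1],"twist":[0,0,0],"hand":0.5},{"xyz":[0,0.45,-0.1],"twist":[0,0,0],"hand":0.5},{"xyz":[0,0.45,-0.1],"twist":[0,0,0],"hand":0.5}]'

```text
time_s: 34.4
eef_pos: [471.2, 386.6, 185.2]
tcp_rot: [-0.097, 0.995, -0.0, 0.0]
contact_force: [0.5, -0.5, 0.3]
width: 42.7
grip_force: 0.0
```

```bash
python3 - <<'E'
from h import *
from plant import snapshot,ctrl
a=snapshot("scene")["color"];b=snapshot("side")["color"];print(ctrl.sense()["time_s"],ctrl.sense()["width"])
cv2.imwrite("pics/p6.png",np.hstack([cv2.resize(a[130:370,180:540],(400,267)),cv2.resize(b[180:388,140:452],(400,267))]))
E
```

```text
34.5 42.66305990094603
```

View pics/p6.png

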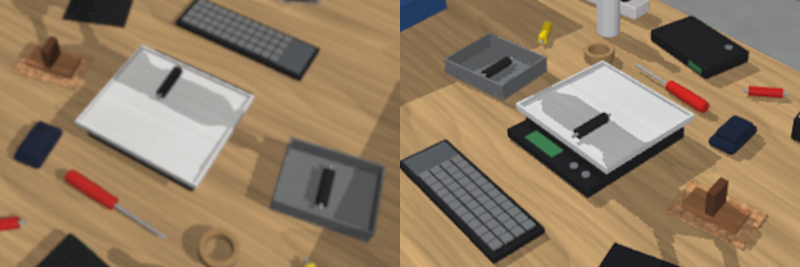

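The picture shows one roller in the tray at (325,187), the true one on the pan at (170,82), and the block flat on its mat at (52,60). The bystanders have not moved.

```bash
python3 -c "
from plant import ctrl
print(ctrl.close_job())"
```

```text
the job is handed in; nothing more can be done
None
```

The job is handed in with no verdict returned: both rollers were rolled about 31–32 mm under roughly 3–6 N, the out-of-round one (it lifted about 3 mm) is in the grey reject tray, the true one lies on the pan, and the block is back on its cork mat.

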